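# Nest the dosing scoops in the caddy and hold the caddy level over the sink

### The arm

A 6-joint arm with a two-finger parallel gripper is mounted at the origin on a cart in front of the work surface, level with it; the furniture and walls round the work are solid. World frame = base frame: x ahead of the robot, y to its left, z up, the work surface at z = 0. Lengths are in m, angles in degrees, forces in N, time in s.
With the tool pointing down it reaches from about 0.325 to 0.85 m from the base axis. Payload 15.5 kg.
Tool frame: the origin (TCP) lies between the finger pads; the fingertips stand 11 mm ahead of it and the grasp point (between the pads) lies 8 mm behind it; z points along the fingers, y is the line along which they close (so a half turn about z gives the same grasp; the last joint's range is limited). The gripper opens to 91 mm and grips with 3 to 60 N. Pads are 32 mm wide; open, the fingers measure 118 mm over their backs; the gripper's body (76 mm by 178 mm) begins 60 mm behind the grasp point.
Start: joints at [-5.472, 28.281, 77.091, -0, 74.628, -5.472], TCP at [0.625, 0, 0.225] pointing down, gripper open.
Joint ranges: [-166.48, 166.48], [-47.26, 123.95], [12.59, 153.08], [-70.14, 250.14], [6.76, 159.57], [-176.63, 176.63]. Speed limits (degrees/s): [108.29, 108.29, 147.25, 172.46, 172.46, 172.46].

### API

Orientations are given as a 3x3 rotation matrix whose columns are the frame's x, y, z axes.
In Python, from bench import * gives the robot as it stands.
- The arm moves only by the tool servo_tool, never from a script. Its argument "increments" is a list of rows, each a list of 6 numbers: the shift along the tool's x, y, z in cm, then the turn, a rotation vector about the tool's x, y, z in degrees. In form: [[tx, ty, tz, wx, wy, wz], ...]. A call has 1 to 20 rows; each row shifts and turns the commanded pose from where the row before left it, along the tool's axes as they then stand; what a row does not reach is not made up. A row lasts 1/8 s, in which the tool goes at most 62.5 mm and 10.7 degrees, less where a joint would pass 70% of its speed; a pose out of reach is approached as far as the arm can. A call with a gripper value outside its range is refused whole. "jaw" is the finger opening in cm, from 0 to 9.12, set as the call begins (left out, the last holds). The fingers move at their own pace and stop on an object; "squeeze" is the grip in N (left out, the last holds). Time passes only in rows, so rows that do not move let the fingers close. It gives the time, the measured TCP pose, the force, the opening and the grip force at its end, in the units of the state.
- state(): the state, without advancing time (a new reading comes with each control period).
- snapshot(name): name is "scene" or "side" or "wrist"; returns the picture (420x560x3 uint8, red, green, blue); there is no depth.
- calibration(name): a dict with "intrinsics" (3x3 intrinsics, pixels), "D" ([k1, k2, p1, p2, k3] as OpenCV has them; the pictures are not rectified), "R" (3x3) and "t" (3): a world point X has camera coordinates R X + t; the wrist camera has in their place "hand_eye" (4x4, takes a point from camera to tool coordinates, whose origin is the TCP and whose axes are the flange's). Camera axes: x right, y down, z forward; pixel columns grow to the right and rows downward; lengths in m; the calibration is good to about 2 mm. A picture is of the moment at which its call begins: read the wrist's pose just before it. calibration takes no time and is no camera call.
- sign_off(): hands the job in; it is judged then, once.
Trained networks look in the newest picture that a camera, given by its name, has taken for a name from the list of things; names that differ only in an ending like _2 or _b are one class to them, and where a whole thing is asked for, a point or a joint stands for the part that bears it (a point fixed in the world has none). Each returns a list of dicts, best first, with "confidence" (0 to 1); they miss things now and then, are a little off and sometimes report something else, mostly with a low value. They report only what shows in the picture. A call takes as long as a camera call. They do not tell look-alikes from the thing itself.
- boxes_of(camera, query): "xy" ([column, row] as shares, 0 to 1, of the picture: columns of its width, rows of its height, amid what is visible of it).
- regions_of(camera, query): "mask" (420x560 bool, what is visible of it) and "xy" ([column, row] as shares, 0 to 1, of the picture: columns of its width, rows of its height, amid what is visible of it).
The state is a dict: "t": time; "joint_positions": joint angles; "joint_velocities": joint speeds; "tau": joint torques, N m; "position": TCP position; "ee_rot": TCP orientation; "contact_force": force on the tool from outside, world axes, zero at the start; "ft_torque": the same for the moment, N m; "grip_width": finger opening in m; "grasp_force": force on a finger pad.
Only numpy, scipy, OpenCV 4.12 (cv2) and the standard library are available. Lean on these libraries where they do the work, as an engineer would, in place of code of your own. Each camera call takes 0.05 s, during which the arm holds its last target. There are 200 camera calls.

### The job

I have just rinsed the laundry dosing set. Nest the scoops in size order in the little carrying tray, the medium one inside the large one that already stands there and the small one inside the medium; then lift the tray by its wooden bar, keep it level enough that the loose ball never leaves its pocket, carry it to the sink and finish while still holding it there, level and still, over the bowl with its underside about 10 cm above the worktop, so that I can wipe where it stood. Do not disturb the other things on the worktop.

Things in the scene. Friction and masses are not known exactly. Their poses are not given: they have to be found in the camera images.
- tray: White coated carrying tray, 100 (x) by 220 (y) mm, rim 16 mm high, 0.28 kg empty. Origin at the centre of its underside, z up. Its floor is 6 mm above the origin. Across the middle a wooden carrying bar runs along y on two steel posts. The large scoop stands in a round collar at y = -66 mm, the ball lies in a round pocket at y = +66 mm. Loose on the worktop at the start.
- tray_grip (a point): Centre of the tray's wooden carrying bar, 90 mm above the tray's underside, straight above the tray's origin. The bar is 76 mm long along the tray's y, 18 mm wide along x and 20 mm tall (80 to 100 mm above the underside); its 7 mm posts stand at y = +-24 mm. Axes as the tray's.
- tray_well (a point): Centre of the floor inside the round collar (61 mm inside, 5 mm high) in which the large scoop stands, at (0, -66, 6) mm in the tray's frame.
- tray_pocket (a point): Centre of the floor of the ball's pocket, at (0, 66, 6) mm in the tray's frame: a rubber ring 28 mm inside, 40 mm outside and only 2.5 mm high. The ball has about 5 mm of play in it and rolls out over the ring when the tray is tipped by about 30 degrees, or by less if it is jerked.
- scoop_large: Large steel dosing scoop, 0.055 kg, already standing loose in the tray's collar: round cup, 60 mm outside and 55 mm inside diameter at the rim (4 mm less at the foot), 34 mm high, base 3 mm thick. A wooden handle 12 mm wide (along the scoop's y) and 10 mm thick (along x) stands straight up beside the rim on the +x side and ends 50 mm above the rim. Origin at the centre of the underside, z up.
- scoop_medium: Medium scoop, loose and upright on the worktop, same pattern, 0.042 kg: 45 mm outside and 40 mm inside diameter at the rim (4 mm less at the foot), 40 mm high, base 3 mm. Its handle is on its +x side, its foot 6 mm below the rim, so it clears the large scoop's rim. Nested, its underside lies 3 mm above that of the large one. Origin at the centre of the underside, z up.
- scoop_medium_grip (a point): Point in the medium scoop's upright handle, 25 mm beside the cup's axis (its +x) and 70 mm above its underside. The handle is 12 mm wide along the scoop's y, 10 mm thick along x and ends 90 mm above the underside. Axes as the scoop's.
- scoop_small: Small scoop, loose and upright on the worktop, same pattern, 0.030 kg: 31 mm outside and 26 mm inside diameter at the rim (4 mm less at the foot), 46 mm high, base 3 mm, handle on its +x side, its foot 6 mm below the rim. Nested, its underside lies 3 mm above that of the medium one. Origin at the centre of the underside, z up.
- scoop_small_grip (a point): Point in the small scoop's upright handle, 18 mm beside the cup's axis (its +x) and 76 mm above its underside. The handle is 12 mm wide along the scoop's y, 10 mm thick along x and ends 96 mm above the underside. Axes as the scoop's.
- ball: Loose hard grey plastic limescale ball, 36 mm in diameter, 0.08 kg, lying in the tray's pocket. Origin at its centre.
- sink_mid (a point): Point over the middle of the sink's bowl, level with the worktop. The bowl's opening reaches 185 mm from it in world x and 240 mm in world y. From the far edge the tap's spout reaches over the far half of the bowl, its end about 20 mm beyond this point; the tap's top is 87 mm above the worktop. The near half is free.
- brush_1: Wooden hand brush with bristles down, 61 x 154 x 46 mm, a bystander to be left alone; origin at the centre of its underside.
- pot_2: Low round white cosmetic pot with a grey lid, 84 mm across and 27 mm high, a bystander to be left alone; origin at the centre of its underside.
- pegs_6: Wooden clothes peg, 15 x 72 x 12 mm, a bystander to be left alone; origin at the centre of its underside.
- reel: Small wooden reel of pale cotton standing on end, 30 mm across and 40 mm high, a bystander to be left alone; origin at the centre of its underside.
Mind the look-alikes: they are no part of the job. Leave any purple look-alike of the scoop_large alone.

How it is judged (in metres and radians):
On the way, in this order (a step that is already met when the one before it is completed fails the run):
1. The medium scoop stands inside the large one, which stands in the tray's collar, and is released (horizontal distance between scoop_medium and scoop_large below 0.009 m and z of scoop_medium in the frame of scoop_large between 0 and 0.01 m and angle between the z axis of scoop_medium and the z axis of scoop_large, either way round below 0.15 rad and distance between scoop_large and tray_well below 0.01 m and contact force between the fingers and scoop_medium below 0.3 N), for 0.2 s.
2. The small scoop stands inside the medium one, still inside the large one, and is released (horizontal distance between scoop_small and scoop_medium below 0.009 m and z of scoop_small in the frame of scoop_medium between 0 and 0.01 m and angle between the z axis of scoop_small and the z axis of scoop_medium, either way round below 0.15 rad and horizontal distance between scoop_medium and scoop_large below 0.009 m and z of scoop_medium in the frame of scoop_large between 0 and 0.01 m and angle between the z axis of scoop_medium and the z axis of scoop_large, either way round below 0.15 rad and distance between scoop_large and tray_well below 0.01 m and contact force between the fingers and scoop_small below 0.3 N), for 0.2 s.
3. The tray is held clear of the worktop with all three scoops and the ball in place (height (world z) of tray above 0.03 m and contact force between the fingers and tray above 1 N and horizontal distance between ball and tray_pocket below 0.014 m and horizontal distance between scoop_small and scoop_medium below 0.009 m and z of scoop_small in the frame of scoop_medium between 0 and 0.01 m and angle between the z axis of scoop_small and the z axis of scoop_medium, either way round below 0.15 rad and horizontal distance between scoop_medium and scoop_large below 0.009 m and z of scoop_medium in the frame of scoop_large between 0 and 0.01 m and angle between the z axis of scoop_medium and the z axis of scoop_large, either way round below 0.15 rad and distance between scoop_large and tray_well below 0.01 m), for 0.2 s.
At the end, for the whole second after the job is handed in: The fingers hold the tray, its centre over the bowl (over 4 cm inside its edges), underside 5 to 17 cm above the worktop, tilt under 0.12 rad, at rest; ball within 14 mm of its pocket's centre; scoops nested upright within 9 mm of centre and 10 mm of full depth, the large one in its collar (world x of tray between 0.47 and 0.75 m and world y of tray between -0.585 and -0.195 m and height (world z) of tray between 0.05 and 0.17 m and angle between tray's own z axis and vertical below 0.12 rad and linear speed of tray below 0.03 m/s and angular speed of tray below 0.15 rad/s and contact force between the fingers and tray above 1 N and horizontal distance between ball and tray_pocket below 0.014 m and horizontal distance between scoop_small and scoop_medium below 0.009 m and z of scoop_small in the frame of scoop_medium between 0 and 0.01 m and angle between the z axis of scoop_small and the z axis of scoop_medium, either way round below 0.15 rad and horizontal distance between scoop_medium and scoop_large below 0.009 m and z of scoop_medium in the frame of scoop_large between 0 and 0.01 m and angle between the z axis of scoop_medium and the z axis of scoop_large, either way round below 0.15 rad and distance between scoop_large and tray_well below 0.01 m); the arm keeps its last pose, push and grip.
It fails at once if The ball leaves its pocket (distance between ball and tray_pocket above 0.026 m).
It fails at once if The brush is pushed aside by more than 3 cm (distance of brush_1 from where it was at the start of the episode above 0.03 m).
It fails at once if The low round pot is pushed aside by more than 3 cm (distance of pot_2 from where it was at the start of the episode above 0.03 m).
It fails at once if The clothes peg is pushed aside by more than 3 cm (distance of pegs_6 from where it was at the start of the episode above 0.03 m).
It fails at once if The cotton reel is pushed aside by more than 3 cm (distance of reel from where it was at the start of the episode above 0.03 m).
It also fails if it takes over 72 s, if anything falls off the work surface, if the arm or the gripper's body presses on something with over 40 N, if the wrist force passes 120 N, or if a joint passes its speed limit or range.

## Working session

There is one attempt and no reset: what is moved stays moved. The work goes in short steps, Python scripts to look and compute and a tool call to move; the robot and the scene stay as the last step left them, time stands still between calls to the robot, and variables do not carry over. Pictures are saved under pics/ and viewed, at most 10 in all, crops included, and the job is handed in when it is done.

Besides the shell and the picture viewer there is one more tool, called after "Request:" in YAML: its name, and indented under it one key for each argument. servo_tool: Moves the arm, as the interface text tells. Its arguments: {"type":"object","properties":{"increments":{"type":"array","items":{"type":"array","items":{"type":"number"}}},"jaw":{"type":"number"},"squeeze":{"type":"number"}},"required":["increments"]}

```bash
mkdir -p pics; ls
python3 - <<'E'
from bench import *
import cv2,numpy as np
for n in ["scene","side"]:
    im=snapshot(n); cv2.imwrite(f"pics/{n}0.png",im[:,:,::-1])
    c=calibration(n); print(n,c)
    for q in ["tray","scoop_large","scoop_medium","scoop_small","ball","brush_1","pot_2","pegs_6","reel"]:
        print(q,[(round(d["confidence"],2),np.round(np.array(d["xy"])*[560,420],1).tolist()) for d in boxes_of(n,q)][:4])
s=state();print(s["t"],s["ee_rot"],calibration("wrist"))
E
```

```text
pics
scene {'intrinsics': array([[423.92416574,   0.        , 275.02838435],
       [  0.        , 423.92416574, 206.80184445],
       [  0.        ,   0.        ,   1.        ]]), 'D': array([0.0160729, 0.       , 0.       , 0.       , 0.       ]), 'R': array([[ 0.80983613, -0.58650989, -0.013099  ],
       [-0.34800802, -0.46230462, -0.81557639],
       [ 0.4722879 ,  0.66504179, -0.57850113]]), 't': array([-0.43683824,  0.28939659,  1.12909358])}
tray [(0.81, [229.9, 216.7])]
scoop_large [(0.65, [178.1, 178.4]), (0.56, [235.9, 230.5])]
scoop_medium [(0.55, [198.7, 186.0])]
scoop_small [(0.49, [280.4, 247.7]), (0.36, [237.6, 229.3])]
ball [(0.49, [223.6, 209.4])]
brush_1 [(0.68, [265.4, 180.8])]
pot_2 [(0.82, [229.5, 161.5])]
pegs_6 [(0.65, [301.4, 213.2])]
reel []
side {'intrinsics': array([[508.99769332,   0.        , 286.24546227],
       [  0.        , 508.99769332, 206.35321338],
       [  0.        ,   0.        ,   1.        ]]), 'D': array([-0.08476991,  0.        ,  0.        ,  0.        ,  0.        ]), 'R': array([[-0.99942373,  0.03236621,  0.01022916],
       [ 0.0077
[... 493 characters left out ...]
99999999e-01 -3.29400078e-05 -1.48902114e-05]
 [-1.48893039e-05  2.75499777e-05 -1.00000000e+00]] {'intrinsics': array([[353.73343559,   0.        , 284.44053834],
       [  0.        , 353.73343559, 209.643127  ],
       [  0.        ,   0.        ,   1.        ]]), 'D': array([-0.06121175,  0.        ,  0.        ,  0.        ,  0.        ]), 'hand_eye': array([[-3.02383830e-04, -9.65170451e-01, -2.61621689e-01,
         7.23622201e-02],
       [ 9.99999725e-01, -4.68897497e-04,  5.74043621e-04,
        -4.62773390e-04],
       [-6.76723696e-04, -2.61621444e-01,  9.65170328e-01,
        -1.58977183e-01],
       [ 0.00000000e+00,  0.00000000e+00,  0.00000000e+00,
         1.00000000e+00]])}
```

Run:
```python
import cv2
for n in ["scene","side"]:
    im=cv2.imread(f"pics/{n}0.png")
    im=im[110:310,120:380] if n=="scene" else im[150:380,180:420]
    cv2.imwrite(f"pics/{n}0c.png",cv2.resize(im,None,fx=2.6,fy=2.6,interpolation=cv2.INTER_CUBIC) if n=="side" else cv2.resize(im,None,fx=3,fy=3,interpolation=cv2.INTER_CUBIC))
```

```text
(no output)
```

View pics/scene0c.png

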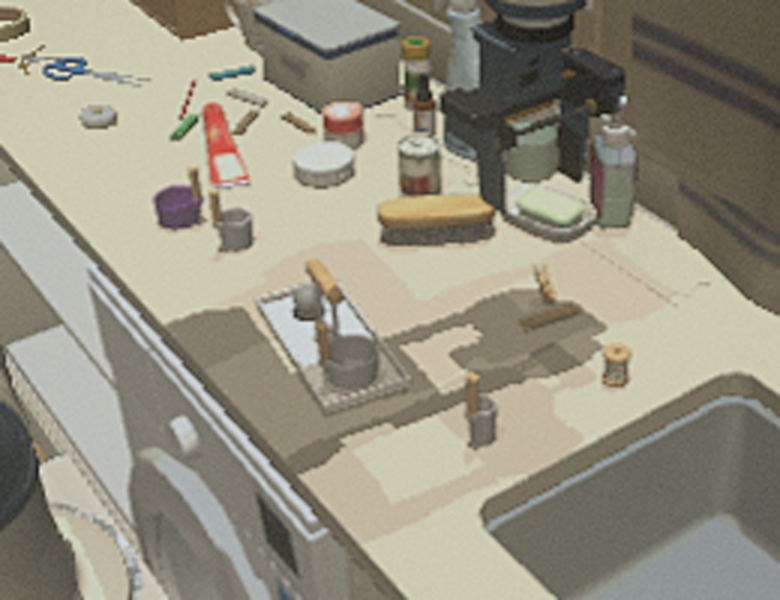

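View pics/side0c.png

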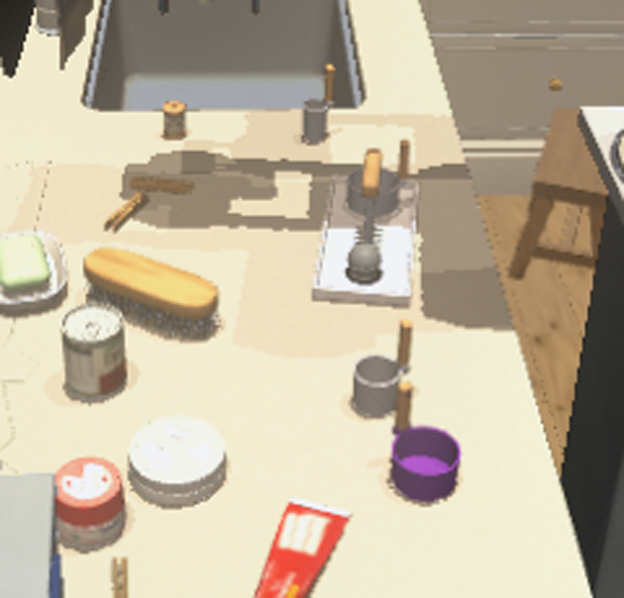

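The scene picture shows the tray (crop 330,345) with bar, ball and large scoop. The medium scoop is beside the purple look-alike (crop 235,225), and the small scoop is near the sink (crop 482,415). The side picture agrees, and all handles seem to be on the −x side.

```bash
cat > h.py <<'E'
from bench import *
import cv2,numpy as np
from scipy.optimize import least_squares
def cam(n,s=None):
    c=calibration(n);K=c["intrinsics"];D=c["D"]
    if n!="wrist": return K,D,c["R"],c["t"]
    s=s or state();T=np.eye(4);T[:3,:3]=s["ee_rot"];T[:3,3]=s["position"]
    W=np.linalg.inv(T@c["hand_eye"]);return K,D,W[:3,:3],W[:3,3]
def ray(C,uv):
    K,D,R,t=C
    p=cv2.undistortPoints(np.array([[uv]],float),K,D)[0,0]
    return -R.T@t, R.T@np.array([p[0],p[1],1])
def atz(C,uv,z):
    o,d=ray(C,uv);return o+d*(z-o[2])/d[2]
def proj(C,X):
    K,D,R,t=C
    return cv2.projectPoints(np.atleast_2d(np.array(X,float)),cv2.Rodrigues(R)[0],t,K,D)[0][:,0]
E
python3 - <<'E'
from h import *
S=cam("side");F=cam("scene")
s=lambda u,v:(u/2.6+180,v/2.6+150)
f=lambda u,v:(u/3+120,v/3+110)
P={"med rim":((378,370),(236,216),.04),"med htop":((405,325),(214,195),.09),
"sm rim":((316,104),(483,404),.046),"sm htop":((330,68),(472,378),.096),
"lg rim":((372,183),(353,343),.04),"lg htop":((405,143),(321,325),.09),
"barN":((372,190),(312,265),.1),"barF":((373,152),(335,295),.1),
"c1":((314,295),(338,285),.016),"c2":((409,298),(258,298),.016),"c3":((418,190),(328,408),.016),"c4":((330,180),(410,378),.016),
"ball":((364,258),(307,302),.024),"reel":((174,105),(615,352),.04),"peg":((160,185),(550,316),.012),"brush":((150,275),(436,212),.04),"pot":((178,445),(322,155),.027),"can":((95,318),(419,150),.055),"sink1":((85,103),None,0),"sink2":((362,108),(485,512),0)}
for k,(a,b,z) in P.items(): print(k,atz(S,s(*a),z)[:2].round(3),atz(F,f(*b),z)[:2].round(3) if b else "")
E
```

```text
med rim [0.467 0.403] [0.475 0.4  ]
med htop [0.445 0.401] [0.443 0.384]
sm rim [ 0.495 -0.086] [ 0.503 -0.082]
sm htop [ 0.48  -0.085] [ 0.483 -0.092]
lg rim [0.443 0.085] [0.455 0.09 ]
lg htop [0.409 0.083] [0.413 0.079]
barN [0.456 0.193] [0.455 0.168]
barF [0.448 0.118] [0.446 0.104]
c1 [0.517 0.258] [0.515 0.224]
c2 [0.421 0.265] [0.426 0.258]
c3 [0.387 0.063] [0.39  0.038]
c4 [0.486 0.04 ] [0.487 0.028]
ball [0.462 0.206] [0.463 0.206]
reel [ 0.669 -0.097] [ 0.671 -0.092]
peg [0.681 0.042] [0.681 0.029]
brush [0.681 0.253] [0.681 0.256]
pot [0.647 0.483] [0.652 0.49 ]
can [0.728 0.341] [0.738 0.378]
sink1 [ 0.788 -0.176] 
sink2 [ 0.431 -0.158] [ 0.441 -0.168]
```

Request:
servo_tool:
  increments:
    - [2,-3.5,0,0,0,0]
    - [3,-5,0,0,0,0]
    - [3,-5,0,0,0,0]
    - [2,-4,0,0,0,0]
    - [0,0,0,0,0,0]
    - [0,0,0,0,0,0]
  jaw: 4

```text
t: 1.75
position: [0.4508, 0.1, 0.2253]
ee_rot: [[-0.0, 1.0, 0.001], [1.0, 0.0, -0.0], [-0.0, 0.001, -1.0]]
contact_force: [0.5, -0.2, 0.1]
grip_width: 0.0401
grasp_force: 0.0
```

Run:
```python
from h import *
s=state();im=snapshot("wrist");cv2.imwrite("pics/w1.png",im[:,:,::-1])
C=cam("wrist",s);print(s["t"],s["position"].round(4))
for q,z in [("ball",.024),("tray_grip",.1),("scoop_large",.04),("tray",.0)]:
    for d in regions_of("wrist",q)[:2]:
        uv=d["xy"]*np.array([560,420]);print(q,round(d["confidence"],2),uv.round(1),atz(C,uv,z).round(4))
```

```text
1.75 [0.4508 0.1    0.2253]
ball 0.67 [298.4  73.5] [0.4643 0.2106 0.024 ]
ball 0.58 [272.3 208.4] [0.438 0.076 0.024]
tray_grip 0.98 [290.7 118.7] [0.4555 0.1689 0.1   ]
scoop_large 0.71 [271.6 208.9] [0.4378 0.0798 0.04  ]
tray 0.96 [290.7 119.3] [0.4574 0.1671 0.    ]
```

View pics/w1.png

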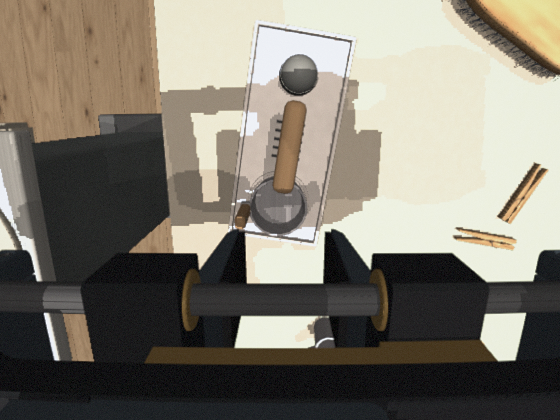

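The wrist view shows the tray with corners near (258,24), (355,41) and (316,242). The bar runs from (295,101) to (284,192), the large cup's rim is centred at (278,205), and its handle end is at (242,215).

Run:
```python
from h import *
C=cam("wrist")
for k,uv,z in [("c1",(258,24),.016),("c2",(355,40),.016),("c3",(316,242),.016),("barT",(295,101),.1),("barB",(284,192),.1),("ball",(298.5,74.5),.024),("rim",(278,205),.04),("htop",(242,215),.09),("hfoot",(250,188),.036)]:
    print(k,atz(C,uv,z)[:2].round(4))
```

```text
c1 [0.4252 0.2566]
c2 [0.5188 0.2424]
c3 [0.4852 0.0352]
barT [0.4585 0.1819]
barB [0.45   0.1101]
ball [0.464  0.2093]
rim [0.4439 0.0837]
htop [0.4136 0.0876]
hfoot [0.4158 0.1003]
```

Request:
servo_tool:
  increments:
    - [4,0,0,0,0,0]
    - [5,0,0,0,0,0]
    - [6,0,0,0,0,0]
    - [6,0,0,0,0,0]
    - [3,0,0,0,0,0]
    - [0,0,0,0,0,0]
    - [0,0,0,0,0,0]

```text
t: 2.88
position: [0.4501, 0.3393, 0.2246]
ee_rot: [[0.0, 1.0, -0.0], [1.0, -0.0, -0.001], [-0.001, -0.0, -1.0]]
contact_force: [0.5, 0.5, -0.6]
grip_width: 0.0399
grasp_force: 0.0
```

Run:
```python
from h import *
s=state();im=snapshot("wrist");cv2.imwrite("pics/w2.png",im[:,:,::-1])
C=cam("wrist",s);print(s["t"],s["position"].round(4))
for q,z in [("scoop_medium",.04),("scoop_medium_grip",.09)]:
    for d in regions_of("wrist",q)[:3]:
        uv=d["xy"]*np.array([560,420]);print(q,round(d["confidence"],2),uv.round(1),atz(C,uv,z).round(4))
```

```text
2.875 [0.4501 0.3393 0.2246]
scoop_medium 0.95 [302.8 121.5] [0.4672 0.4048 0.04  ]
scoop_medium_grip 0.64 [303.2 122.9] [0.465  0.4047 0.09  ]
```

View pics/w2.png

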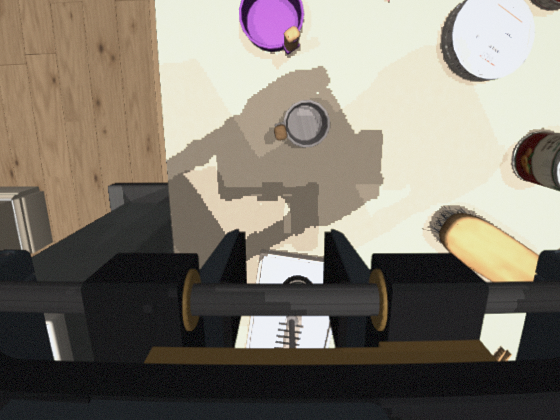

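The medium scoop's rim is centred at (306,124) with its handle end at (281,131). The purple look-alike's handle end is at (291,33), well to +y.

Run:
```python
from h import *
C=cam("wrist");
for k,uv,z in [("rim",(306,124),.04),("htop",(281,131.5),.09),("purp",(291,33),.084)]:
    print(k,atz(C,uv,z)[:2].round(4))
d=regions_of("wrist","scoop_medium")[0]["mask"];v,u=np.where(d);print(u.min(),u.max(),v.min(),v.max())
im=cv2.imread("pics/w2.png")[90:160,260:350];cv2.imwrite("pics/w2c.png",cv2.resize(im,None,fx=7,fy=7,interpolation=cv2.INTER_CUBIC))
```

```text
rim [0.4705 0.4022]
htop [0.4472 0.3976]
purp [0.4553 0.4736]
274 329 100 146
```

View pics/w2c.png

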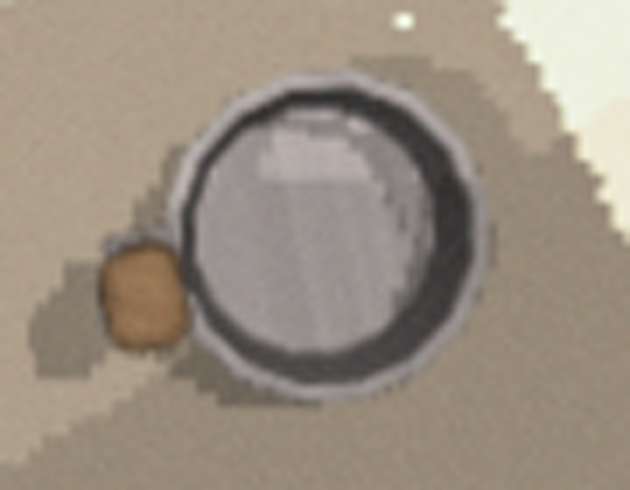

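Request:
servo_tool:
  increments:
    - [3,-0.15,3,0,0,0]
    - [2.8,-0.15,3,0,0,0]
    - [0,0,3,0,0,-6.4]
    - [0,0,3,0,0,-6.3]
    - [0,0,2.5,0,0,0]
    - [0,0,1.8,0,0,0]
    - [0,0,0,0,0,0]
    - [0,0,0,0,0,0]

```text
t: 4.08
position: [0.4475, 0.398, 0.0627]
ee_rot: [[-0.219, 0.976, 0.001], [0.976, 0.219, 0.001], [0.0, 0.001, -1.0]]
contact_force: [0.9, 0.0, -0.4]
grip_width: 0.04
grasp_force: 0.0
```

Request:
servo_tool:
  increments:
    - [0,0,0,0,0,0]
    - [0,0,0,0,0,0]
    - [0,0,0,0,0,0]
    - [0,0,0,0,0,0]
  jaw: 0
  squeeze: 15

```text
t: 4.58
position: [0.447, 0.398, 0.062]
ee_rot: [[-0.22, 0.976, 0.0], [0.976, 0.22, 0.0], [0.0, 0.0, -1.0]]
contact_force: [0.2, -0.4, 0.1]
grip_width: 0.0097
grasp_force: 15.0
```

Request:
servo_tool:
  increments:
    - [0,0,-3,0,0,0]
    - [0,0,-5,0,0,0]
    - [0,0,-6,0,0,0]
    - [-3,-0.7,0,0,0,0]
    - [-5,-1.2,0,0,0,0]
    - [-5,-1.2,0,0,0,0]
    - [-5,-1.2,0,0,0,0]
    - [-5,-1.2,0,0,0,0]
    - [-5,-1.2,0,0,0,0]
    - [-3.5,-0.85,0,0,0,0]
    - [-1.8,-0.38,0,0,0,0]
    - [0,0,0,0,0,-9.9]
    - [0,0,0,0,0,-9.9]
    - [0,0,0,0,0,-9.9]
    - [0,0,0,0,0,-9.9]
    - [0,0,0,0,0,-9.9]
    - [0,0,0,0,0,-9.9]
    - [0,0,0,0,0,-9.9]
    - [0,0,0,0,0,0]
    - [0,0,0,0,0,0]

```text
t: 7.08
position: [0.4428, 0.0557, 0.2019]
ee_rot: [[-0.99, 0.143, 0.0], [0.143, 0.99, 0.0], [0.0, 0.0, -1.0]]
contact_force: [0.3, -0.1, -0.5]
grip_width: 0.01
grasp_force: 15.0
```

Run:
```python
from h import *
s=state();im=snapshot("wrist");cv2.imwrite("pics/w3.png",im[:,:,::-1])
print(s["position"].round(4),s["ee_rot"].round(3),s["joint_positions"].round(1))
C=cam("wrist",s)
for k,X in [("large rim",(.4463,.0808,.04)),("lg htop",(.4136,.0876,.09)),("med rim",np.r_[s["position"][:2]+.025*s["ee_rot"][:2,1],s["position"][2]-.022])]: print(k,proj(C,X).round(1))
for q in ["scoop_large","scoop_medium","ball"]:
    for d in regions_of("wrist",q)[:3]:
        v,u=np.where(d["mask"]);print(q,round(d["confidence"],2),u.min(),u.max(),v.min(),v.max())
```

```text
[0.4428 0.0557 0.2019] [[-0.99   0.143  0.   ]
 [ 0.143  0.99   0.   ]
 [ 0.     0.    -1.   ]] [ -0.5  15.7 102.9   0.   61.4 -82.3]
large rim [[313.1 195.7]]
lg htop [[321.8 168.1]]
med rim [[332.5 253.2]]
scoop_large 0.93 281 344 152 217
scoop_medium 0.9 273 370 199 283
ball 0.67 426 463 173 207
```

View pics/w3.png

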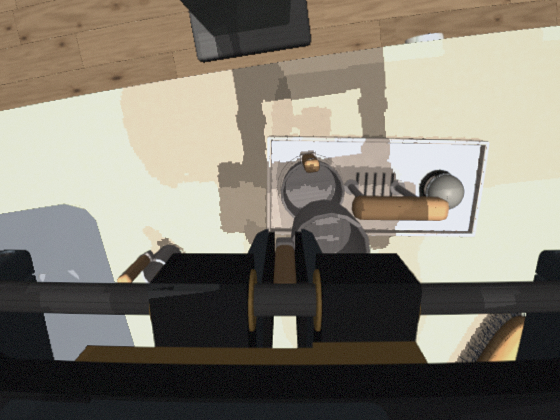

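Run:
```python
from h import *
im=cv2.imread("pics/w3.png");C=cam("wrist");s=state()
def circ(c,r,col,im):
    a=np.linspace(0,2*np.pi,60);P=np.c_[c[0]+r*np.cos(a),c[1]+r*np.sin(a),np.full(60,c[2])]
    return proj(C,P)
X=s["position"][:2]+.025*s["ee_rot"][:2,1];z=s["position"][2]-.062
big=cv2.resize(im[140:290,250:400],None,fx=4,fy=4,interpolation=cv2.INTER_CUBIC)
for c,r,col in [((.4463,.0808,.04),.03,(0,0,255)),((*X,z+.04),.0225,(0,255,0)),((*X,z),.0205,(255,0,0)),((.4463,.0808,.011),.0325,(0,255,255))]:
    p=(circ(c,r,col,im)-[250,140]+.5)*4-.5
    cv2.polylines(big,[p.astype(np.int32)],True,col,1)
cv2.imwrite("pics/w3c.png",big)
print(atz(C,(311,164),.09),s["t"])
```

```text
[0.40920376 0.07967069 0.09      ] 7.275
```

View pics/w3c.png

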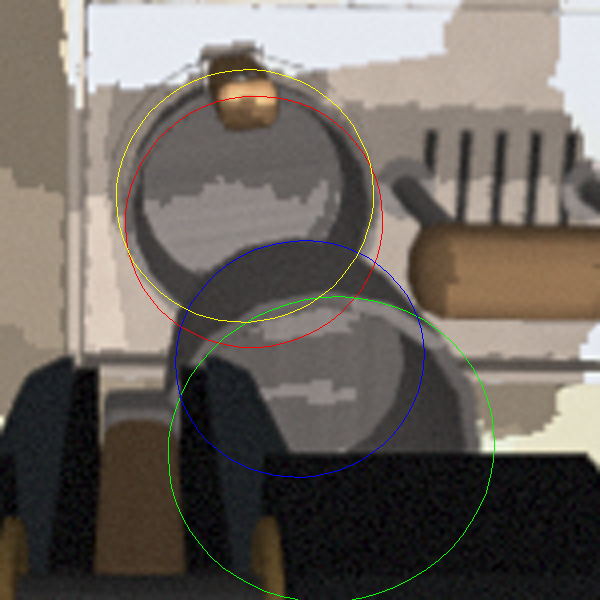

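Run:
```python
from h import *
K,D,R3,t3=cam("wrist");C3=(K,D,R3,t3)
HE=calibration("wrist")["hand_eye"]
T=np.eye(4);T[:3,:3]=np.array([[0,1,0],[1,0,0],[0,0,-1.]]);T[:3,3]=[.4508,.1,.2253]
W=np.linalg.inv(T@HE);C1=(K,D,W[:3,:3],W[:3,3])
# tray-frame points
c=lambda x,y,z:np.array([x,y,z])/1000
pts=[c(-50,110,16),c(50,110,16),c(50,-110,16),c(-50,-110,16),c(0,38,90),c(0,-38,90),c(0,66,24),c(0,-66,40)]
o1=[(258,24),(355,40),(316,242),None,(295,101),(284,192),(298.5,74.5),(278,205)]
o3=[(489,140),(473,236),None,(270,137),(448,208.5),(353,208),(444,190),(313,188.5)]
def res(p,sep=False):
    a=p[2];R=np.array([[np.cos(a),-np.sin(a),0],[np.sin(a),np.cos(a),0],[0,0,1]])
    out=[]
    for C,o in ((C1,o1),(C3,o3)):
        for P,uv in zip(pts,o):
            if uv is None: continue
            out.append(proj(C,R@P+[p[0],p[1],0])[0]+[p[3],p[4]]-uv)
    return np.array(out)
for lock in (True,False):
    f=(lambda p:res(np.r_[p,0,0]).ravel()) if lock else (lambda p:res(p).ravel())
    r=least_squares(f,[.454,.146,-.118]+([] if lock else [0,0]),loss="soft_l1")
    p=r.x;print(p[:3].round(4),np.degrees(p[2]).round(2),p[3:].round(2),r.cost);print(r.fun.reshape(-1,2).round(1).tolist())
    print("well",p[0]+.066*np.sin(p[2]),p[1]-.066*np.cos(p[2]))
```

```text
[ 0.4532  0.1462 -0.1545] -8.85 [] 33.65014172049562
[[-3.6, -4.6], [1.8, -3.2], [1.0, 5.8], [1.4, 0.5], [-2.0, 1.1], [0.3, -0.3], [0.1, 4.1], [2.2, 0.0], [3.1, 0.3], [-3.2, -1.6], [-1.2, -0.9], [0.0, -1.6], [1.1, 0.8], [-0.1, 3.9]]
well 0.44302534375041913 0.08094791482132643
[ 0.4537  0.1464 -0.1531] -8.77 [-0.8  -0.21] 32.880869622628985
[[-4.0, -5.1], [1.5, -3.8], [0.9, 5.4], [1.3, -0.1], [-2.1, 0.6], [0.0, -0.9], [-0.1, 3.7], [1.6, 0.2], [2.7, 0.4], [-3.7, -1.1], [-1.6, -0.5], [-0.4, -1.1], [0.6, 1.0], [-0.5, 4.3]]
well 0.44367062881757424 0.08121271684942265
```

Request:
servo_tool:
  increments:
    - [0.4,0.1,1,0,0,0]
    - [0,0,3,0,0,0]
    - [0,0,3,0,0,0]
    - [0,0,1.5,0,0,0]
    - [0,0,1,0,0,0]
    - [0,0,1,0,0,0]
    - [0,0,0.8,0,0,0]
    - [0,0,0.6,0,0,0]
    - [0,0,0.5,0,0,0]
    - [0,0,0.3,0,0,0]
    - [0,0,0.2,0,0,0]
    - [0,0,0,0,0,0]

```text
t: 8.78
position: [0.439, 0.0573, 0.0729]
ee_rot: [[-0.99, 0.139, -0.0], [0.139, 0.99, -0.0], [0.0, -0.0, -1.0]]
contact_force: [-1.0, 0.0, 0.5]
grip_width: 0.0099
grasp_force: 15.0
```

Run:
```python
from h import *
s=state();print(s["position"].round(4),s["contact_force"].round(2),s["ft_torque"].round(2))
a=snapshot("wrist")[120:300,230:400];b=snapshot("scene")[180:260,190:290]
cv2.imwrite("pics/w4.png",np.hstack([cv2.resize(a,(400,424)),cv2.resize(b,(400,424))])[:,:,::-1])
```

```text
[0.439  0.0573 0.0729] [-1.04  0.01  0.47] [ 0.11 -0.05 -0.01]
```

View pics/w4.png

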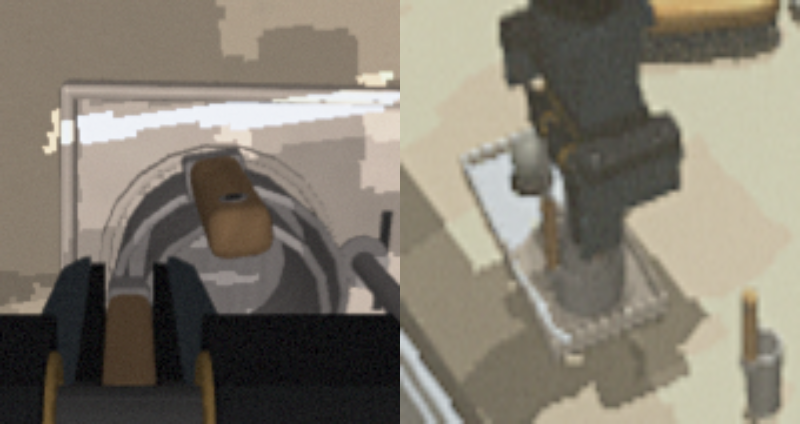

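The medium cup is inside the large rim, concentric within a few mm, and there is no load. I lower it and release.

Request:
servo_tool:
  increments:
    - [0,0,0.15,0,0,0]
    - [0,0,0,0,0,0]

```text
t: 9.12
position: [0.439, 0.0573, 0.0714]
ee_rot: [[-0.99, 0.139, -0.0], [0.139, 0.99, 0.0], [0.0, 0.0, -1.0]]
contact_force: [-0.5, 0.1, -0.2]
grip_width: 0.0098
grasp_force: 15.0
```

Request:
servo_tool:
  increments:
    - [0,0,0,0,0,0]
    - [0,0,0,0,0,0]
    - [0,0,0,0,0,0]
  jaw: 2.4

```text
t: 9.5
position: [0.439, 0.0573, 0.0714]
ee_rot: [[-0.99, 0.139, 0.0], [0.139, 0.99, -0.0], [-0.0, -0.0, -1.0]]
contact_force: [0.5, -0.5, -0.4]
grip_width: 0.0238
grasp_force: 0.0
```

Request:
servo_tool:
  increments:
    - [0,0,-1,0,0,0]
    - [0,0,-2,0,0,0]
    - [0,0,-3,0,0,0]
    - [0,0,-4,0,0,0]
    - [0,0,-4,0,0,0]
    - [0,0,0,0,0,0]

```text
t: 10.25
position: [0.4404, 0.0573, 0.2146]
ee_rot: [[-0.99, 0.139, 0.006], [0.139, 0.99, -0.0], [-0.006, 0.001, -1.0]]
contact_force: [-1.1, 0.0, -0.7]
grip_width: 0.0238
grasp_force: 0.0
```

Run:
```python
from h import *
s=state();print(s["position"].round(4),s["joint_positions"].round(1))
a=snapshot("wrist")[120:260,230:400];b=snapshot("side")[190:270,290:360]
cv2.imwrite("pics/w5.png",np.hstack([cv2.resize(a,(450,370)),cv2.resize(b,(324,370))])[:,:,::-1])
```

```text
[0.4404 0.0573 0.2146] [ -0.3  14.4 102.4   0.   62.9 -82.3]
```

View pics/w5.png

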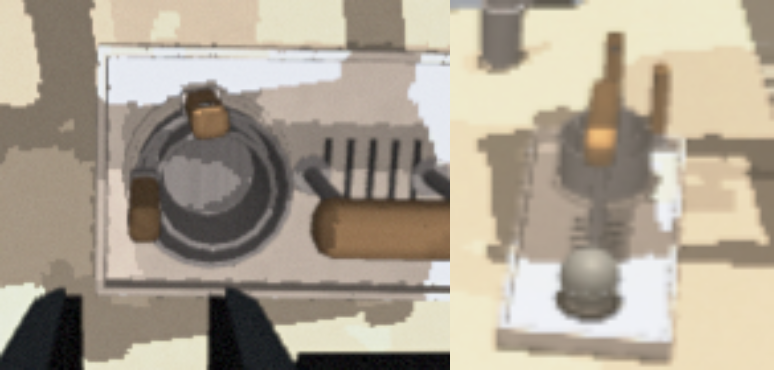

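Request:
servo_tool:
  increments:
    - [-0.7,-5,0,0,0,6]
    - [-0.6,-5,0,0,0,10.4]
    - [-1,-5,0,0,0,10.4]
    - [0,0,0,0,0,10.4]
    - [0,0,0,0,0,10.4]
    - [0,0,0,0,0,10.4]
    - [0,0,0,0,0,10.4]
    - [0,0,0,0,0,10.4]
    - [0,0,0,0,0,10.4]
    - [0,0,0,0,0,10.4]
    - [0,0,0,0,0,10.4]
    - [0,0,0,0,0,10.4]
    - [0,0,0,0,0,10.4]
    - [0,0,0,0,0,10.4]
    - [0,0,0,0,0,10.4]
    - [0,0,0,0,0,10.4]
    - [0,0,0,0,0,0]
    - [0,0,0,0,0,0]
  jaw: 3.5

```text
t: 12.6
position: [0.4208, -0.0927, 0.211]
ee_rot: [[0.984, 0.178, -0.001], [0.178, -0.984, 0.0], [-0.001, -0.001, -1.0]]
contact_force: [0.1, 0.4, 0.0]
grip_width: 0.0351
grasp_force: 0.0
```

Run:
```python
from h import *
s=state();im=snapshot("wrist");cv2.imwrite("pics/w6.png",im[:,:,::-1])
C=cam("wrist",s);print(s["position"].round(4),s["ee_rot"].round(3).tolist(),s["joint_positions"].round(1))
hsv=cv2.cvtColor(im,cv2.COLOR_RGB2HSV)
for d in regions_of("wrist","scoop_small")[:3]:
    m=d["mask"];v,u=np.where(m);print(round(d["confidence"],2),u.min(),u.max(),v.min(),v.max(),m.sum())
    w=m&(hsv[...,1]>90);
    n,l,st,c=cv2.connectedComponentsWithStats(w.astype(np.uint8))
    for i in range(1,n):
        if st[i,4]>15: print(" wood",st[i],c[i].round(1),atz(C,c[i],.096)[:2].round(4))
    g=m&~w;v,u=np.where(g);e=cv2.minEnclosingCircle(np.c_[u,v].astype(np.float32));print(" grey",u.min(),u.max(),v.min(),v.max(),e,atz(C,e[0],.04)[:2].round(4))
print("predicted rim, htop",proj(C,[[.5,-.084,.046],[.482,-.088,.096]]).round(1).tolist())
```

```text
[ 0.4208 -0.0927  0.211 ] [[0.984, 0.178, -0.001], [0.178, -0.984, 0.0], [-0.001, -0.001, -1.0]] [-20.4  13.8 104.    0.   62.3  59.4]
0.63 270 304 88 135 1190
 wood [285 122  15  14 172] [291.6 128.7] [ 0.4835 -0.0882]
 grey 270 304 88 135 ((288.5, 111.5), 24.135135650634766) [ 0.4959 -0.0841]
predicted rim, htop [[289.3, 106.8], [291.0, 130.5]]
```

Request:
servo_tool:
  increments:
    - [2.7,0.4,3,0,0,0]
    - [2.8,0.4,3,0,0,0]
    - [0,0,2,0,0,-10]
    - [0,0,0,0,0,0]
    - [0,0,3,0,0,0]
    - [0,0,2.2,0,0,0]
    - [0,0,1.1,0,0,0]
    - [0,0,0,0,0,0]

```text
t: 13.7
position: [0.4767, -0.0912, 0.0687]
ee_rot: [[0.94, 0.341, -0.0], [0.341, -0.94, 0.0], [-0.0, -0.0, -1.0]]
contact_force: [0.1, -0.6, -0.6]
grip_width: 0.0349
grasp_force: 0.0
```

Request:
servo_tool:
  increments:
    - [0,0,0,0,0,0]
    - [0,0,0,0,0,0]
    - [0,0,0,0,0,0]
    - [0,0,0,0,0,0]
  jaw: 0
  squeeze: 15

```text
t: 14.2
position: [0.477, -0.0913, 0.0688]
ee_rot: [[0.94, 0.342, 0.001], [0.342, -0.94, -0.0], [0.001, 0.0, -1.0]]
contact_force: [-1.0, 0.0, 7.3]
grip_width: 0.0118
grasp_force: 15.0
```

Request:
servo_tool:
  increments:
    - [0,0,-2,0,0,0]
    - [0,0,-4,0,0,0]
    - [0,0,-5,0,0,0]
    - [0,0,-3,0,0,0]
    - [0,0,0,0,0,0]

```text
t: 14.82
position: [0.4778, -0.0915, 0.2105]
ee_rot: [[0.94, 0.342, 0.004], [0.342, -0.94, -0.001], [0.003, 0.003, -1.0]]
contact_force: [-0.1, -0.3, -0.6]
grip_width: 0.012
grasp_force: 15.0
```

Request:
servo_tool:
  increments:
    - [0.8,-2.6,0,0,0,0]
    - [1.2,-4,0,0,0,0]
    - [1.2,-4,0,0,0,0]
    - [1.1,-3.6,0,0,0,0]
    - [0.6,-2,0,0,0,-10]
    - [0,0,0,0,0,-10]
    - [0,0,0,0,0,-10]
    - [0,0,0,0,0,-10]
    - [0,0,0,0,0,-10]
    - [0,0,0,0,0,-10]
    - [0,0,0,0,0,-10]
    - [0,0,0,0,0,-10]
    - [0,0,0,0,0,-10]
    - [0,0,0,0,0,-10]
    - [0,0,0,0,0,-10]
    - [0,0,0,0,0,-10]
    - [0,0,0,0,0,-10]
    - [0,0,0,0,0,-10]
    - [0,0,0,0,0,-10]
    - [0,0,0,0,0,0]

```text
t: 17.32
position: [0.4668, 0.0778, 0.2075]
ee_rot: [[-0.985, 0.174, -0.002], [0.174, 0.985, -0.0], [0.002, -0.0, -1.0]]
contact_force: [-0.0, 0.3, -1.0]
grip_width: 0.0119
grasp_force: 15.0
```

Run:
```python
from h import *
s=state();im=snapshot("wrist");cv2.imwrite("pics/w7.png",im[:,:,::-1])
C=cam("wrist",s);print(s["position"].round(4),s["ee_rot"].round(3).tolist(),s["joint_positions"].round(1),s["contact_force"].round(1))
big=cv2.resize(im[100:300,200:400],None,fx=3,fy=3,interpolation=cv2.INTER_CUBIC)[:,:,::-1].copy()
c=s["position"]+.0255*s["ee_rot"][:,0]
a=np.linspace(0,2*np.pi,60)
for (x,y,z),r,col in [((.4425,.082,.049),.0225,(0,0,255)),((c[0],c[1],c[2]+.0688*0-.0228),.0155,(0,255,0)),((c[0],c[1],c[2]-.0688),.0135,(255,0,0))]:
    p=(proj(C,np.c_[x+r*np.cos(a),y+r*np.sin(a),np.full(60,z)])-[200,100]+.5)*3
    cv2.polylines(big,[p.astype(np.int32)],True,col,1)
cv2.imwrite("pics/w7c.png",big)
```

```text
[0.4668 0.0778 0.2075] [[-0.985, 0.174, -0.002], [0.174, 0.985, -0.0], [0.002, -0.0, -1.0]] [  2.2  17.4  99.1  -0.   63.6 -77.7] [-0.   0.3 -1. ]
```

View pics/w7c.png

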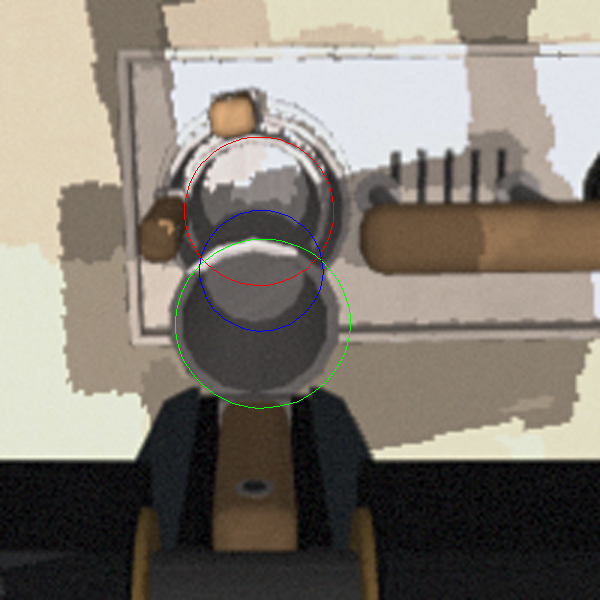

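The small cup and the medium rim line up within about 1 mm after allowing for projection offsets. I descend.

Request:
servo_tool:
  increments:
    - [0,0,2,0,0,0]
    - [0,0,3.5,0,0,0]
    - [0,0,2,0,0,0]
    - [0,0,1.2,0,0,0]
    - [0,0,1,0,0,0]
    - [0,0,1,0,0,0]
    - [0,0,0.8,0,0,0]
    - [0,0,0.5,0,0,0]
    - [0,0,0.3,0,0,0]
    - [0,0,0.2,0,0,0]
    - [0,0,0,0,0,0]

```text
t: 18.75
position: [0.4674, 0.0778, 0.0834]
ee_rot: [[-0.985, 0.174, 0.0], [0.174, 0.985, -0.0], [-0.0, 0.0, -1.0]]
contact_force: [-0.1, -0.1, -0.6]
grip_width: 0.012
grasp_force: 15.0
```

Request:
servo_tool:
  increments:
    - [0,0,0.15,0,0,0]
    - [0,0,0,0,0,0]

```text
t: 19.0
position: [0.4674, 0.0778, 0.0819]
ee_rot: [[-0.985, 0.174, 0.0], [0.174, 0.985, -0.0], [-0.0, -0.0, -1.0]]
contact_force: [0.8, 0.3, -0.7]
grip_width: 0.012
grasp_force: 15.0
```

Request:
servo_tool:
  increments:
    - [0,0,0,0,0,0]
    - [0,0,0,0,0,0]
    - [0,0,0,0,0,0]
  jaw: 2.3

```text
t: 19.38
position: [0.4674, 0.0778, 0.0819]
ee_rot: [[-0.985, 0.174, 0.0], [0.174, 0.985, 0.0], [-0.0, 0.0, -1.0]]
contact_force: [0.2, -0.2, -0.5]
grip_width: 0.0232
grasp_force: 0.0
```

Request:
servo_tool:
  increments:
    - [0,0,-1,0,0,0]
    - [0,0,-2,0,0,0]
    - [0,0,-3,0,0,0]
    - [0,0,-4,0,0,0]
    - [0,0,-3,0,0,0]
    - [0,0,0,0,0,0]

```text
t: 20.12
position: [0.4685, 0.0779, 0.2145]
ee_rot: [[-0.985, 0.174, 0.005], [0.174, 0.985, 0.0], [-0.004, 0.001, -1.0]]
contact_force: [0.3, -0.6, -0.3]
grip_width: 0.0229
grasp_force: 0.0
```

Run:
```python
from h import *
s=state();im=snapshot("wrist");cv2.imwrite("pics/w8.png",im[:,:,::-1])
C=cam("wrist",s);print(s["position"].round(4),s["ee_rot"].round(3).tolist(),s["joint_positions"].round(1))
hsv=cv2.cvtColor(im,cv2.COLOR_RGB2HSV)
w=((hsv[...,1]>85)&(hsv[...,0]<22)).astype(np.uint8);w[:100]=0;w[245:]=0
n,l,st,c=cv2.connectedComponentsWithStats(w)
for i in range(1,n):
    if st[i,4]>60: print("wood",st[i],c[i].round(1))
for q in ["tray_grip","ball","scoop_large","scoop_medium","scoop_small"]:
    for d in regions_of("wrist",q)[:2]:
        v,u=np.where(d["mask"]);print(q,round(d["confidence"],2),u.min(),u.max(),v.min(),v.max())
m,h,sm=(.4410,.0815),(.4672-.008,.0788),None
print("pred: med rim, small rim, small htop, med htop, large htop, bar ends, ball")
print(proj(C,[[.4404,.0811,.049],[.4409,.081,.058],[.459,.0785,.108],[.439,.0573,.099],[.409,.081,.09],[.4590,.1837,.1],[.4474,.1087,.1],[.4634,.2114,.024]]).round(1).tolist())
```

```text
[0.4685 0.0779 0.2145] [[-0.985, 0.174, 0.005], [0.174, 0.985, 0.0], [-0.004, 0.001, -1.0]] [  2.2  16.9  98.6  -0.   64.3 -77.8]
wood [270 128  15  14 168] [276.8 134.8]
wood [246 162  16  20 233] [253.8 171.7]
wood [ 319  162   94   25 2013] [365.3 174.3]
wood [277 183  14  23 275] [283.7 194.3]
tray_grip 0.7 239 458 111 210
ball 0.79 398 434 145 179
scoop_large 0.93 255 314 127 194
scoop_medium 0.94 246 308 140 188
scoop_small 0.85 268 300 148 205
pred: med rim, small rim, small htop, med htop, large htop, bar ends, ball
[[283.9, 164.3], [283.9, 166.3], [284.8, 199.5], [253.8, 176.9], [276.8, 132.6], [416.4, 174.5], [320.2, 176.3], [416.7, 161.1]]
```

Request:
servo_tool:
  increments:
    - [1.3,3,0,0,0,0]
    - [1.4,2.9,0,0,0,9.8]
    - [0,0,0,0,0,9.8]
    - [0,0,0,0,0,9.8]
    - [0,0,0,0,0,9.8]
    - [0,0,0,0,0,9.8]
    - [0,0,0,0,0,10]
    - [0,0,0,0,0,10]
    - [0,0,0,0,0,10]
    - [0,0,0,0,0,9.8]
    - [0,0,2,0,0,0]
    - [0,0,2,0,0,0]
    - [0,0,0,0,0,0]
    - [0,0,0,0,0,0]
  jaw: 4.5

```text
t: 22.18
position: [0.4512, 0.1406, 0.1722]
ee_rot: [[0.153, 0.988, -0.0], [0.988, -0.153, -0.0], [-0.0, -0.0, -1.0]]
contact_force: [-0.1, -0.1, 1.2]
grip_width: 0.0447
grasp_force: 0.0
```

Run:
```python
from h import *
s=state();im=snapshot("wrist");cv2.imwrite("pics/w9.png",im[:,:,::-1])
C=cam("wrist",s);print(s["position"].round(4),s["ee_rot"].round(3).tolist(),s["joint_positions"].round(1))
hsv=cv2.cvtColor(im,cv2.COLOR_RGB2HSV)
w=((hsv[...,1]>85)&(hsv[...,0]<22)).astype(np.uint8);w[:60]=0;w[250:]=0
n,l,st,c=cv2.connectedComponentsWithStats(w)
for i in range(1,n):
    if st[i,4]>200:
        v,u=np.where(l==i);f=cv2.fitLine(np.c_[u,v].astype(np.float32),cv2.DIST_L2,0,.01,.01).ravel();print("wood",st[i],c[i].round(1),f.round(3))
print(proj(C,[[.4590,.1837,.1],[.4474,.1087,.1],[.4634,.2114,.024]]).round(1).tolist())
b=boxes_of("wrist","ball")[:1];print([np.array(d["xy"])*[560,420] for d in b])
```

```text
[0.4512 0.1406 0.1722] [[0.153, 0.988, -0.0], [0.988, -0.153, -0.0], [-0.0, -0.0, -1.0]] [ 10.1  20.1 101.8   0.   58.1  18.9]
wood [    0    60   137   140 14695] [ 60.1 120.7] [  0.574  -0.819  60.138 120.705]
wood [ 275  159   27   91 2221] [287.6 204.4] [ 1.00000e-02 -1.00000e+00  2.87612e+02  2.04371e+02]
wood [536 190  24  50 575] [550.7 219.1] [ 3.28000e-01 -9.45000e-01  5.50687e+02  2.19129e+02]
[[286.4, 159.2], [286.3, 266.5], [286.0, 114.8]]
[array([287.28 , 116.592])]
```

Request:
servo_tool:
  increments:
    - [0,0.15,2,0,0,0]
    - [0,0,3,0,0,0]
    - [0,0,2,0,0,0]
    - [0,0,1.3,0,0,0]
    - [0,0,0.7,0,0,0]
    - [0,0,0,0,0,0]

```text
t: 23.02
position: [0.4526, 0.1404, 0.082]
ee_rot: [[0.153, 0.988, -0.0], [0.988, -0.153, 0.0], [0.0, -0.0, -1.0]]
contact_force: [-0.6, -0.5, 0.8]
grip_width: 0.0453
grasp_force: 0.0
```

Request:
servo_tool:
  increments:
    - [0,0,0,0,0,0]
    - [0,0,0,0,0,0]
    - [0,0,0,0,0,0]
    - [0,0,0,0,0,0]
    - [0,0,0,0,0,0]
  jaw: 0.5
  squeeze: 45

```text
t: 23.65
position: [0.4529, 0.1404, 0.0821]
ee_rot: [[0.153, 0.988, 0.001], [0.988, -0.153, 0.0], [0.0, 0.001, -1.0]]
contact_force: [3.0, -0.1, 3.3]
grip_width: 0.0177
grasp_force: 45.0
```

Request:
servo_tool:
  increments:
    - [0,0,-0.1,0,0,0]
    - [0,0,-0.2,0,0,0]
    - [0,0,-0.4,0,0,0]
    - [0,0,-0.6,0,0,0]
    - [0,0,-0.9,0,0,0]
    - [0,0,-1.1,0,0,0]
    - [0,0,-1.2,0,0,0]
    - [0,0,-1.2,0,0,0]
    - [0,0,-1.2,0,0,0]
    - [0,0,-1.1,0,0,0]
    - [0,0,-0.9,0,0,0]
    - [0,0,-0.6,0,0,0]
    - [0,0,-0.4,0,0,0]
    - [0,0,-0.2,0,0,0]
    - [0,0,-0.1,0,0,0]
    - [0,0,0,0,0,0]

```text
t: 25.65
position: [0.4524, 0.1404, 0.1838]
ee_rot: [[0.153, 0.988, -0.0], [0.988, -0.153, -0.0], [-0.0, -0.0, -1.0]]
contact_force: [-0.5, -0.7, -4.6]
grip_width: 0.0179
grasp_force: 45.0
```

Run:
```python
from h import *
s=state();im=snapshot("wrist");cv2.imwrite("pics/w10.png",im[:,:,::-1])
C=cam("wrist",s);print(s["position"].round(4),s["contact_force"].round(2),s["grip_width"],s["grasp_force"],s["ft_torque"].round(2))
R=s["ee_rot"];g=s["position"]-.008*R[:,2]
a=-.1545;x=np.array([np.cos(a),np.sin(a),0]);y=np.array([-x[1],x[0],0]);o=g-[0,0,.09]+.006*y
print("pred ball",proj(C,o+.066*y+[0,0,.024]).round(1))
for k in range(2): 
  if k: snapshot("wrist")
  print([(round(d["confidence"],2),(np.array(d["xy"])*[560,420]).round(1)) for d in boxes_of("wrist","ball")[:2]])
m=regions_of("wrist","tray");v,u=np.where(m[0]["mask"]);print(u.min(),u.max(),v.min(),v.max())
print(proj(C,[o+.05*i*x+.11*y+[0,0,.016] for i in(-1,1)]).round(1))
```

```text
[0.4524 0.1404 0.1838] [-0.5  -0.74 -4.63] 0.017894496639247748 44.99326229095459 [ 0.02 -0.01  0.06]
pred ball [[284.7 114.8]]
[(0.73, array([284.1, 115.2])), (0.7, array([499.1, 350.9]))]
[(0.64, array([283.7, 117.8]))]
202 367 41 341
[[200.4  39.1]
 [369.2  39.2]]
```

Request:
servo_tool:
  increments:
    - [-0.28,0.1,0,0,0,0]
    - [-0.66,0.23,0,0,0,0]
    - [-1.04,0.35,0,0,0,0]
    - [-1.42,0.48,0,0,0,0]
    - [-1.8,0.61,0,0,0,0]
    - [-2.18,0.74,0,0,0,0]
    - [-2.56,0.87,0,0,0,0]
    - [-2.6,0.89,0,0,0,0]
    - [-2.6,0.89,0,0,0,0]
    - [-2.6,0.89,0,0,0,0]
    - [-2.6,0.89,0,0,0,0]
    - [-2.6,0.89,0,0,0,0]
    - [-2.6,0.89,0,0,0,0]
    - [-2.6,0.89,0,0,0,0]
    - [-2.6,0.89,0,0,0,0]
    - [-2.6,0.89,0,0,0,0]
    - [-2.6,0.89,0,0,0,0]
    - [-2.56,0.87,0,0,0,0]
    - [-2.18,0.74,0,0,0,0]
    - [-1.8,0.61,0,0,0,0]

```text
t: 28.4
position: [0.5306, -0.3031, 0.1838]
ee_rot: [[0.154, 0.988, -0.0], [0.988, -0.154, 0.0], [0.0, -0.0, -1.0]]
contact_force: [0.6, 0.7, -6.3]
grip_width: 0.0178
grasp_force: 45.0
```

Request:
servo_tool:
  increments:
    - [-1.42,0.48,0,0,0,0]
    - [-1.04,0.35,0,0,0,0]
    - [-0.66,0.23,0,0,0,0]
    - [-0.28,0.1,0,0,0,0]
    - [0,0,0,0,0,0]
    - [0,0,0,0,0,0]
    - [0,0,0,0,0,0]
    - [0,0,0,0,0,0]
    - [0,0,0,0,0,0]
    - [0,0,0,0,0,0]
    - [0,0,0,0,0,0]
    - [0,0,0,0,0,0]

```text
t: 29.9
position: [0.5371, -0.337, 0.1839]
ee_rot: [[0.153, 0.988, 0.0], [0.988, -0.153, -0.0], [-0.0, 0.0, -1.0]]
contact_force: [-0.3, -0.3, -5.8]
grip_width: 0.0175
grasp_force: 45.0
```

Run:
```python
from h import *
s=state();im=snapshot("wrist");cv2.imwrite("pics/w11.png",im[:,:,::-1])
C=cam("wrist",s);print(s["position"].round(4),s["contact_force"].round(2),s["grip_width"],s["grasp_force"],s["joint_velocities"].round(2))
R=s["ee_rot"];g=s["position"]-.008*R[:,2]
a=-.1545;x=np.array([np.cos(a),np.sin(a),0]);y=np.array([-x[1],x[0],0]);o=g-[0,0,.09]+.006*y
print("tray",o.round(3),"pred ball",proj(C,o+.066*y+[0,0,.024]).round(1))
print([(round(d["confidence"],2),(np.array(d["xy"])*[560,420]).round(1)) for d in boxes_of("wrist","ball")[:2]])
```

```text
[ 0.5371 -0.337   0.1839] [-0.33 -0.32 -5.79] 0.017466839029184462 44.99324977397919 [ 0.1  -0.03  0.   -0.01 -0.06  0.03]
tray [ 0.538 -0.331  0.102] pred ball [[284.7 114.8]]
[(0.96, array([282.8, 125.2]))]
```

Run:
```python
from h import *
snapshot("wrist")
for q in ["tray","ball","scoop_small"]:
    for d in regions_of("wrist",q)[:1]:
        v,u=np.where(d["mask"]);print(q,u.min(),u.max(),v.min(),v.max())
a=cv2.imread("pics/w10.png")[30:260,190:380];b=cv2.imread("pics/w11.png")[30:260,190:380]
for im in(a,b): # ball: grey circle
    g=cv2.medianBlur(cv2.cvtColor(im,cv2.COLOR_BGR2GRAY),3)
    c=cv2.HoughCircles(g,cv2.HOUGH_GRADIENT,1,50,param1=80,param2=15,minRadius=18,maxRadius=30);print(c[0][:3]+[190,30,0])
    e=cv2.Canny(g,60,120);print("top rows with edges",[(int(r)+30) for r in np.argsort(-e[:60].sum(1))[:4]])
S=cam("side");im=snapshot("side");cv2.imwrite("pics/s11.png",im[:,:,::-1])
d=regions_of("side","ball");print("side ball",[(x["confidence"],np.array(x["xy"])*[560,420]) for x in d[:2]],proj(S,[.538+.0102,-.331+.0652,.126]))
```

```text
tray 202 369 41 341
ball 254 314 94 154
scoop_small 263 306 329 347
[[284.5        117.5         29.39999962]
 [284.5        201.5         21.29999924]]
top rows with edges [30, 31, 32, 33]
[[284.5        124.5         29.39999962]
 [286.5        205.5         20.5       ]
 [239.5        171.5         27.20000076]]
top rows with edges [30, 31, 32, 34]
side ball [] [[283.53847409 143.89586248]]
```

```bash
python3 -c "
from bench import *
print(sign_off())"
```

```text
the job is handed in; nothing more can be done
None
```

The scoops are nested in size order in the tray, and the arm is holding it level and still over the near half of the sink, underside about 10 cm above the worktop. The ball is in its pocket, about 4 to 6 mm off centre, and nothing I saw suggests the other things were touched. The job is handed in, but no verdict came back.

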